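Feel the electrode gap with a feeler blade

ROBOT

A 6-joint arm with a two-finger parallel gripper is mounted at the origin on the work surface. World frame = base frame: x ahead of the robot, y to its left, z up, the work surface at z = 0. Lengths are in mm, angles in rad, forces in N, time in s.
With the tool pointing down it reaches from about 375 to 975 mm from the base axis. Payload 3.8 kg.
Tool frame: the origin (TCP) lies midway between the tips of the shut fingers; the grasp point (between the pads) lies 19 mm behind it; z points along the fingers, y is the line along which they close (so a half turn about z gives the same grasp; the last joint's range is limited). The gripper opens to 88 mm and grips with 3 to 60 N. Pads are 18 mm wide; open, the fingers measure 123 mm over their backs; the gripper's body (75 mm by 187 mm) begins 45 mm behind the grasp point.
Start: joints at [-1.321, 0.264, 1.604, -0, 1.274, -0.037], TCP at [190.941, -647.425, 208.306] pointing down, gripper open.
Joint ranges: [-2.63, 2.63], [-0.94, 2.18], [0.31, 2.57], [-1.31, 4.45], [0, 2.66], [-2.55, 2.55]. Speed limits (rad/s): [2.57, 2.57, 3.14, 3.14, 3.14, 3.14].

INTERFACE

Orientations are given as a 3x3 rotation matrix whose columns are the frame's x, y, z axes.
In Python, from cell import * gives the robot as it stands.
- The arm moves only by the tool move_arm, never from a script. Its argument "plan" is one flat list of numbers, 5 for each row, row after row: the opening, from 0 (shut) to 1 (fully open), then the shift along the tool's x, y, z in units of 25 mm (1.0 is 25 mm), then the turn about the tool's z in degrees. In form: [jaw, x, y, z, spin, jaw, x, y, z, spin, ...]. A call has 1 to 12 rows; each row is the pose to reach, as a shift and turn from the pose commanded when the call began, along the tool's axes at that moment; what a row does not reach only later rows make up. A row lasts 1/12 s, in which the tool goes at most 41.7 mm and 7.16 degrees, less where a joint would pass 70% of its speed; a pose out of reach is approached as far as the arm can. A call with a gripper value outside its range is refused whole. The fingers move at their own pace and stop on an object; "force" is the grip in N (left out, the last holds). Time passes only in rows, so rows that repeat a pose let the fingers close. It gives the time, the measured TCP pose, the force, the opening and the grip force at its end, in the units of the state.
- sense(): the state, without advancing time (a new reading comes with each control period).
- get_image(name): name is "side" or "top"; returns the picture (420x560x3 uint8, red, green, blue); there is no depth.
- get_calibration(name): a dict with "intrinsics" (3x3 intrinsics, pixels), "eye" and "rotation" of the camera in the world. Camera axes: x right, y up, looking along -z (the intrinsics and any distortion apply to the point x, -y, -z); pixel columns grow to the right and rows downward; lengths in mm; the calibration is good to about 2 mm. A picture is of the moment at which its call begins. get_calibration takes no time and is no camera call.
- sign_off(): hands the job in; it is judged then, once.
The state is a dict: "clock": time; "qpos": joint angles; "qd": joint speeds; "effort": joint torques, N m; "tcp_pos": TCP position; "tool_rot": TCP orientation; "ft_force": force on the tool from outside, world axes, zero at the start; "moment": the same for the moment, N m; "gripper_width": finger opening in mm; "gripper_force": force on a finger pad.
Only numpy, scipy, OpenCV 4.12 (cv2) and the standard library are available. Lean on these libraries where they do the work, as an engineer would, in place of code of your own. Each camera call takes 0.05 s, during which the arm holds its last target. There are 200 camera calls.

TASK

Take the wide feeler blade out of its rack by its grip and lower it, upright and about midway along the plates, into the gap between the two aluminium electrode plates of the cell until both plates pinch it and it just drags snugly, without forcing it on so that the sprung plate is levered open. Finish while still holding the blade at that depth, and leave the narrow blade in the rack and the glassware and other things where they stand.

Things in the scene. Friction and masses are not known exactly. Their poses are not given: they have to be found in the camera images.
- wide_blade: The blade to use: flat steel, 40 mm wide (its y), 5 mm thick (its x), 80 mm long (its z, pointing up), the last 10 mm at the tip thinned to 3 mm; on top a black plastic grip 50 mm wide (y), 16 mm thick (x), 45 mm tall. Origin at the centre of the tip's lower edge, so the grip reaches from 80 to 125 mm above the origin. About 0.1 kg. Hangs upright in a rack slot by the underside of its grip.
- narrow_blade: The blade to leave in the rack: same make and heights, but blade 18 mm wide and grip only 26 mm wide (y). It hangs in the other slot; the two may have changed places. Origin at the tip.
- rack: White plastic rack fixed to the table, 60 mm (x) by 160 mm (y), top 95 mm above the table; two through slots 46 mm (y) by 9 mm (x), centred 38 mm either side (y) of the middle. Origin at the middle of the underside. The blades hang with their tips 15 mm above the table; their y lies along the rack's y. Rack and cell may have changed sides.
- cell: The electrode cell, fixed to the table: grey foot 150 mm (x) by 130 mm (y). Origin at the middle of the underside, z up, x across the gap, y along the plates. On it a carriage floats up to 5 mm either way along x on a very soft spring (60 N/m) and carries both plates, so a blade that enters centres itself. Both plates are 90 mm wide (y), with outward flared lips at the top that end 117 mm above the table.
- mouth (a point): Middle of the gap between the plates on the floating carriage, 110 mm above the table, just below the flared lips (good to 2 mm across the gap); axes as the cell's. The gap here is 8 to 11 mm, and it narrows downward by 0.14 mm per mm; the back plate's distance differs each time, so the 5 mm blade starts to be pinched with its tip somewhere between about 30 and 56 mm below this point. Deeper than 65 mm is too deep.
- back_plate: The plate on the cell's +x side, upright, rigid on the carriage, set by a screw. Its inner face is a vertical plane through the origin of this frame. Below the plates the foot's top is 12 mm above the table.
- front_hinge (a joint): Opening angle of the sprung plate on the cell's -x side, rad. 0 at rest on its stop, leaning 0.14 rad outward; it grows as the plate is pushed open about a hinge 98 mm below the mouth. The spring is preloaded with 0.2 N m and adds 15 N m per rad: at the first pinch each plate presses with about 3 to 4 N, felt as 3 to 6 N of upward drag that grows by about 0.8 N per mm. Over 0.02 is too far.
- front_plate: The sprung plate itself, on the cell's -x side. Origin on its hinge, 12 mm above the table.
- flask: Conical glass flask, 70 mm base, 110 mm tall, beyond the work. Origin at the underside's middle. Leave it alone.
- small_flask: Smaller conical flask, 60 mm base, 90 mm tall, beyond the work. Origin at the underside's middle. Leave it alone.
- beaker: Glass beaker, 80 mm across, 90 mm tall, beyond the work. Origin at the underside's middle. Leave it alone.
- wash_bottle: White plastic wash bottle, 60 mm across, 150 mm tall, to the left. Origin at the underside's middle. Leave it alone.
- dish: Flat closed glass dish, 90 mm across, 16 mm high, near the robot. Origin at the underside's middle. Leave it alone.
- stopper: Black rubber stopper, 34 mm across, 30 mm high, near the robot. Origin at the underside's middle. Leave it alone.
- vial: Small amber vial, 24 mm across, 50 mm high, between cell and rack. Origin at the underside's middle. Leave it alone.
There are look-alikes about, which are no part of the job. Leave any yellow look-alike of the rack alone.

How it is judged (in metres and radians):
On the way, in this order (a step that is already met when the one before it is completed fails the run):
1. the wide blade is drawn up out of the rack, its tip clear of the rack's top, in the fingers (height (world z) of wide_blade above 0.1 m and contact force between wide_blade and the fingers above 1 N and contact force between wide_blade and rack below 0.1 N), for 0.1 s.
2. its tip is between the plates, below the mouth, blade upright and about midway along them (x of wide_blade in the frame of mouth between -0.012 and 0.012 m and y of wide_blade in the frame of mouth between -0.02 and 0.02 m and angle between the x axis of wide_blade and the x axis of cell, either way round below 0.2 rad and angle between wide_blade's own z axis and vertical below 0.17 rad and z of wide_blade in the frame of mouth below -0.005 m), for 0.1 s.
3. both plates pinch it (x of wide_blade in the frame of mouth between -0.012 and 0.012 m and y of wide_blade in the frame of mouth between -0.02 and 0.02 m and angle between the x axis of wide_blade and the x axis of cell, either way round below 0.2 rad and angle between wide_blade's own z axis and vertical below 0.17 rad and z of wide_blade in the frame of mouth between -0.068 and -0.024 m and contact force between wide_blade and front_plate above 1 N and contact force between wide_blade and back_plate above 1 N), for 0.2 s.
At the end, for the whole second after the job is handed in: The fingers hold the wide blade still between the plates: upright within 0.17 rad, in line with the plates within 0.2 rad, within 20 mm of their middle, tip 24 to 68 mm below the mouth, each plate pressing on it with over 1 N, the sprung plate opened by less than 0.02 rad (all of step 3 and value of joint front_hinge below 0.02 rad and contact force between wide_blade and the fingers above 2 N and linear speed of wide_blade below 0.01 m/s); the arm keeps its last pose, push and grip.
It fails at once if the sprung plate is forced wide open (over 0.06 rad) (value of joint front_hinge above 0.06 rad).
It fails at once if the narrow blade is moved (over 25 mm) (distance of narrow_blade from where it was at the start of the episode above 0.025 m).
It fails at once if glassware or another bystander is moved (over 40 mm) (distance of any of flask, small_flask, beaker, wash_bottle, dish, stopper, vial from where it was at the start of the episode above 0.04 m).
It also fails if it takes over 38 s, if anything falls off the work surface, if the arm or the gripper's body presses on something with over 40 N, if the wrist force passes 120 N, or if a joint passes its speed limit or range.

## Working session

There is one attempt and no reset: what is moved stays moved. The work goes in short steps, Python scripts to look and compute and a tool call to move; the robot and the scene stay as the last step left them, time stands still between calls to the robot, and variables do not carry over. Pictures are saved under pics/ and viewed, at most 10 in all, crops included, and the job is handed in when it is done.

Besides the shell and the picture viewer there is one more tool, called after "Call:" by a JSON object that holds its "method" and its "body", one argument or row to a line. move_arm: Moves the arm, as the interface text tells. Its arguments: {"type":"object","properties":{"plan":{"type":"array"},"force":{"type":"number"}},"required":["plan"]}

```bash
mkdir -p pics
cat > h.py <<'E'
from cell import *
import numpy as np, cv2
def snap(n,f):
    im=get_image(n); cv2.imwrite('pics/'+f,im[:,:,::-1]); return im
def ray(n,u,v):
    c=get_calibration(n);K=np.array(c["intrinsics"]);R=np.array(c["rotation"]);d=np.linalg.inv(K)@[u,v,1]
    return np.array(c["eye"]),R@(d*[1,-1,-1])
def atz(n,u,v,z):
    e,d=ray(n,u,v); return e+d*(z-e[2])/d[2]
def proj(n,p):
    c=get_calibration(n);K=np.array(c["intrinsics"]);R=np.array(c["rotation"]);q=R.T@(np.array(p)-np.array(c["eye"]))*[1,-1,-1]
    q=K@q; return q[:2]/q[2]
E
python3 - <<'E'
from h import *
for n in("top","side"): snap(n,n+'0.png'); print(get_calibration(n))
s=sense();print(s)
E
```

```text
{'intrinsics': array([[492.96415365,   0.        , 275.54584947],
       [  0.        , 492.96415365, 213.36811861],
       [  0.        ,   0.        ,   1.        ]]), 'eye': array([ 382.81597437,   78.03315575, 1345.27756219]), 'rotation': array([[-0.00798413,  0.99055012, -0.13691863],
       [-0.99958795, -0.0116812 , -0.02621977],
       [-0.02757137,  0.13665287,  0.99023523]])}
{'intrinsics': array([[450.37468723,   0.        , 281.70396   ],
       [  0.        , 450.37468723, 212.54823994],
       [  0.        ,   0.        ,   1.        ]]), 'eye': array([304.86078965, 822.44614606, 902.05019905]), 'rotation': array([[-0.94126747,  0.25515134, -0.22116361],
       [-0.33723486, -0.67743101,  0.65372768],
       [ 0.01697641,  0.68991668,  0.7236897 ]])}
{'clock': 0.1, 'qpos': array([-1.32092030e+00,  2.64648952e-01,  1.60518786e+00, -2.45897263e-05,
        1.27369196e+00, -3.68981296e-02]), 'qd': array([-0.00051074, -0.00077218, -0.00433243,  0.00094359,  0.00032574,
        0.00022791]), 'effort': array([ 1.15068701e-04, -5.03618610e+01, -3.58070004e+01,  7.30099878e-02,
        2.32711353e-02, -4.73516889e-05]), 'tcp_pos': array([ 190.75435718, -646.78237345,  207.15877764]), 'tool_rot': array([[ 9.59159293e-01,  2.82866043e-01, -5.01554656e-04],
       [ 2.82866484e-01, -9.59157471e-01,  1.87018086e-03],
       [ 4.79407644e-05, -1.93567435e-03, -9.99998125e-01]]), 'ft_force': array([-0.06015361, -0.39716661,  0.12755177]), 'moment': array([ 0.00763245,  0.0306111 , -0.01939474]), 'gripper_force': 0.0, 'gripper_width': 88.00103388404735}
```

View pics/top0.png

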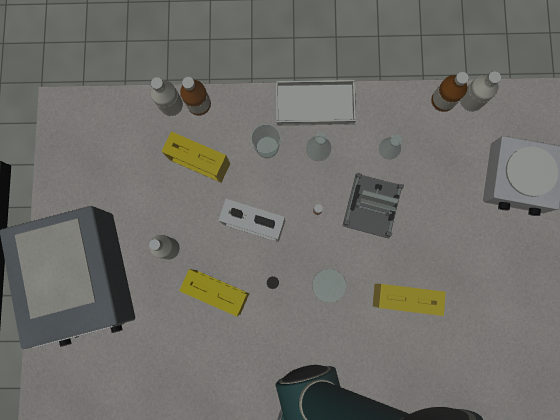

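View pics/side0.png

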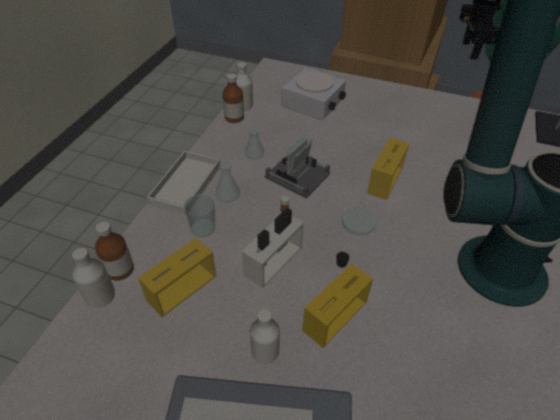

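The top view shows the white rack at (252,220), holding two grips at (236,212) and (265,222), and the grey cell at (375,206). The yellow look-alikes at (196,157), (215,293) and (410,299) are not part of the job. Candidates for the wide blade are the left grip at (236,212), which looks short, and the right grip at (265,222), which looks long. I'll check them in one close crop.

Run:
```python
from h import *
t=cv2.imread('pics/top0.png');s=cv2.imread('pics/side0.png')
a=cv2.resize(t[190:250,210:290],(400,300),interpolation=cv2.INTER_CUBIC)   # 5x
b=cv2.resize(t[165:245,335:415],(400,400),interpolation=cv2.INTER_CUBIC)[:,:]
c=cv2.resize(s[205:285,235:315],(400,400),interpolation=cv2.INTER_CUBIC)[:300]
d=cv2.resize(s[135:195,260:340],(400,300),interpolation=cv2.INTER_CUBIC)
b=cv2.resize(t[170:240,340:410],(300,300),interpolation=cv2.INTER_CUBIC); b=np.hstack([b,np.zeros((300,100,3),np.uint8)])
cv2.imwrite('pics/crop.png',np.vstack([np.hstack([a,b]),np.hstack([c,d])]))
```

```text
(no output)
```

View pics/crop.png

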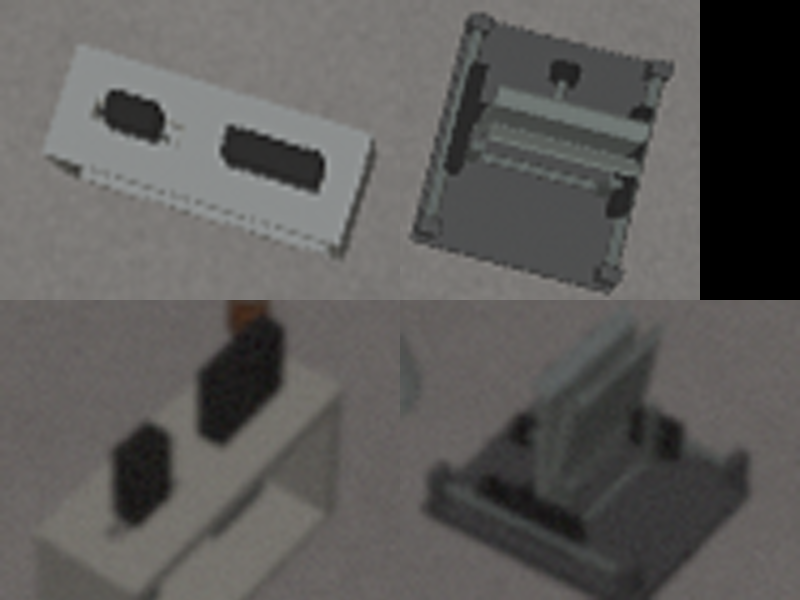

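The crop confirms it: the right grip at top px (265,222) is about twice as long as the left one, so it is the wide blade. The cell foot corners are near (359,175), (402,186), (388,237) and (344,225), with the two plate lips between them.

Run:
```python
from h import *
A=lambda x,y:(210+x/5-.4,190+y/5-.4)
B=lambda x,y:(340+(x-400)*70/300-.4,170+y*70/300-.4)
r=np.array([atz('top',*A(*p),95)[:2] for p in[(80,45),(375,138),(340,247),(45,153)]])
print('rack',r.round(1),r.mean(0),[np.linalg.norm(r[i]-r[i-1]).round(1) for i in range(4)])
d=(r[1]-r[0])+(r[2]-r[3]);print('ydir',d/np.linalg.norm(d),np.degrees(np.arctan2(d[1],d[0])))
u=-d/np.linalg.norm(d)
print('slots',r.mean(0)-38*u,r.mean(0)+38*u)
im=cv2.imread('pics/top0.png').max(2)
m=(im<62).astype(np.uint8);n,l,st,c=cv2.connectedComponentsWithStats(m)
for i in range(1,n):
    if 225<c[i][0]<280 and 200<c[i][1]<235 and st[i][4]>20: 
        print(c[i],st[i],cv2.minAreaRect(np.argwhere(l==i)[:,::-1].astype(np.float32)),[atz('top',*c[i],z)[:2].round(1) for z in(130,140)])
q=np.array([atz('top',*B(*p),12)[:2] for p in[(473,15),(675,65),(612,292),(414,240)]])
print('cell',q.round(1),q.mean(0),[np.linalg.norm(q[i]-q[i-1]).round(1) for i in range(4)])
for p in[(1,0),(2,3)]:
    e=q[p[0]]-q[p[1]];print(np.degrees(np.arctan2(e[1],e[0])))
for p in [(495,87),(650,122),(492,107),(648,142),(490,127),(640,160),(488,137),(640,173)]: print(p,atz('top',*B(*p),117)[:2].round(1))
```

```text
rack [[595.7 239.7]
 [545.5  88.1]
 [489.8 106.4]
 [539.7 257.4]] [542.68762591 172.8893705 ] [np.float64(58.7), np.float64(159.7), np.float64(58.6), np.float64(159.0)]
ydir [-0.31387289 -0.94946501] -108.29278450251236
slots [530.76045616 136.80970003] [554.61479567 208.96904098]
[236.17045455 212.54545455] [230 208  13  10  88] ((236.3000030517578, 212.60000610351562), (12.332881927490234, 7.273237705230713), 18.434947967529297) [array([554.1, 208.5]), array([552.7, 207.4])]
[264.17647059 221.15686275] [254 215  21  13 153] ((264.2594299316406, 221.15675354003906), (20.880096435546875, 7.352147102355957), 17.10272979736328) [array([531.6, 138.6]), array([530.4, 138.1])]
cell [[ 676.3 -110.6]
 [ 641.9 -237.9]
 [ 497.3 -192.2]
 [ 531.5  -69. ]] [ 586.76107343 -152.43033498] [np.float64(150.6), np.float64(131.8), np.float64(151.7), np.float64(127.9)]
-105.10535838283562
-105.54238126168933
(495, 87) [ 609.8 -107.3]
(650, 122) [ 587.8 -197. ]
(492, 107) [ 597.9 -105.2]
(648, 142) [ 576.  -195.3]
(490, 127) [ 586.  -103.6]
(640, 160) [ 565.4 -190.3]
(488, 137) [ 580.1 -102.3]
(640, 173) [ 557.7 -189.9]
```

Run:
```python
import cv2,numpy as np
t=cv2.imread('pics/top0.png');s=cv2.imread('pics/side0.png')
f=lambda i:cv2.convertScaleAbs(cv2.resize(i,(400,400),interpolation=cv2.INTER_NEAREST),alpha=1.6)
cv2.imwrite('pics/crop2.png',np.hstack([f(t[180:220,350:390+10][:, :40]),f(s[135:175,280:320])]))
```

```text
(no output)
```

View pics/crop2.png

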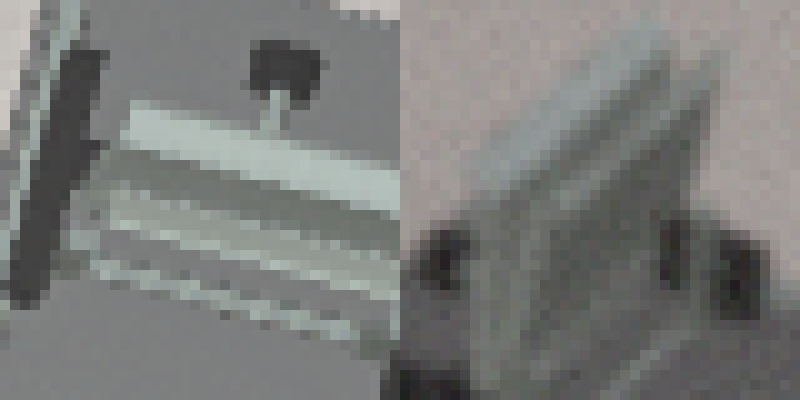

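The enhanced crop shows the mouth in the top picture as the dark band between the two bright lips. It runs from about (362,196) to (396,205), with its middle near (378.8,200.3). I'll cross-check in the side view and work out the first move.

```bash
cat >> h.py <<'E'
def shift(p,yaw):
    "shift in tool units & spin (deg) to bring TCP to p with tool y at world angle yaw (mod 180)"
    s=sense();R=np.array(s["tool_rot"]);d=R.T@(np.array(p)-s["tcp_pos"])/25
    a=np.degrees(np.arctan2(R[1,1],R[0,1]));w=(yaw-a+90)%180-90
    return d.round(3),-round(w,2)
E
python3 - <<'E'
from h import *
m=atz('top',378.8,200.3,110);print('mouth',m)
a=atz('top',361.5,195.9,110);b=atz('top',396.8,204.9,110);print(a,b,np.linalg.norm(a-b),np.degrees(np.arctan2(*(a-b)[1::-1])))
c=np.array([586.8,-152.4]);t=np.radians(74.7)
print('in cell',(m[:2]-c)@[np.sin(t),-np.cos(t)],(m[:2]-c)@[np.cos(t),np.sin(t)])
print('side mouth px',proj('side',m),'grip top centre',proj('side',[531,137,140]),'grip base',proj('side',[531,137,95]),'narrow',proj('side',[554.5,208.5,140]))
print('lip ends side', proj('side',a+[0,0,7]),proj('side',b+[0,0,7]))
print(shift([531,137,200],-18.3))
E
```

```text
mouth [ 583.84989675 -150.32834759  110.        ]
[ 595.67299689 -107.20124518  110.        ] [ 571.54763373 -194.99681664  110.        ] 91.0499616438532 74.63492454235525
in cell -3.392197218739976 1.219774959015083
side mouth px [300.13384122 147.43776536] grip top centre [284.00474682 214.13972335] grip base [283.61757216 227.01266364] narrow [263.44413935 233.16664356]
lip ends side [291.30933885 153.58928625] [309.15566669 137.38138974]
(array([ 21.922, -26.221,   0.338]), np.float64(-55.27))
```

Call:
{"method": "move_arm", "body": {
  "plan": [1,1.1,-1.3,0,-7,1,2.2,-2.6,0,-14,1,3.2,-3.9,0,-21,1,4.3,-5.2,0,-28,1,5.4,-6.4,0,-35,1,6.5,-7.7,0,-42,1,7.6,-9,0,-49,1,8.6,-10.3,0,-55,1,9.7,-11.6,0,-55,1,10.8,-12.9,0,-55,1,11.9,-14.2,0,-55,1,12.9,-15.4,0,-55],
  "force": 40
}}

```text
clock: 1.1
tcp_pos: [390.4, -187.0, 208.1]
tool_rot: [[0.319, 0.948, 0.0], [0.948, -0.319, -0.0], [0.0, 0.0, -1.0]]
ft_force: [1.2, -0.1, 0.4]
gripper_width: 87.8
gripper_force: 0.0
```

Run:
```python
from h import *
s=sense();print(s["clock"],s["tcp_pos"],s["qpos"]);print(shift([531,137,200],-18.3))
```

```text
1.1 [ 390.44928695 -187.03905119  208.10107754] [-5.04304904e-01 -2.09919497e-01  2.09021080e+00  2.84342406e-05
  1.26119698e+00 -1.79779669e-01]
(array([14.078,  1.196,  0.324]), np.float64(-0.29))
```

Call:
{"method": "move_arm", "body": {
  "plan": [1,1.5,0.1,0,0,1,3,0.3,0,0,1,4.5,0.4,0,0,1,6,0.5,0,0,1,7.5,0.6,0,0,1,9,0.8,0,0,1,10.5,0.9,0,0,1,12,1,0,0,1,13.3,1.15,0.2,0,1,14.08,1.18,0.3,0,1,14.08,1.18,0.3,0,1,14.08,1.18,0.3,0]
}}

```text
clock: 2.1
tcp_pos: [529.9, 135.7, 199.9]
tool_rot: [[0.316, 0.949, -0.002], [0.949, -0.316, -0.001], [-0.002, -0.002, -1.0]]
ft_force: [0.8, -0.9, -0.6]
gripper_width: 88.5
gripper_force: 0.0
```

Run:
```python
from h import *
s=sense();print(s["clock"],s["tcp_pos"],s["qpos"]);print(shift([531,137,102],-18.3))
t=snap('top','t1.png');v=snap('side','s1.png')
f=lambda i:cv2.resize(i[:,:,::-1],(400,400),interpolation=cv2.INTER_CUBIC)
cv2.imwrite('pics/c1.png',np.hstack([f(t[170:270,210:310]),f(v[160:260,230:330])]))
```

```text
2.1 [529.86746358 135.74468992 199.85932756] [ 2.05579538e-01  2.92402892e-02  1.88701498e+00 -5.09814726e-04
  1.22755948e+00  5.27465584e-01]
(array([0.068, 0.034, 3.914]), np.float64(-0.13))
```

View pics/c1.png

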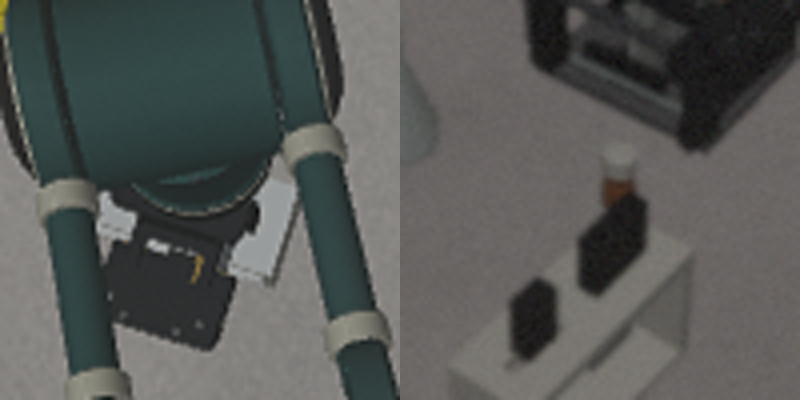

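The fingertips straddle the wide grip, with crop tips at (545,70) and (700,150) and the grip at (613,245) below. Next I descend and close.

Call:
{"method": "move_arm", "body": {
  "plan": [1,0.06,0.03,0.6,0,1,0.06,0.03,1.3,0,1,0.06,0.03,2,0,1,0.06,0.03,2.7,0,1,0.06,0.03,3.3,0,1,0.06,0.03,3.7,0,1,0.06,0.03,3.9,0,1,0.06,0.03,3.9,0]
}}

```text
clock: 2.87
tcp_pos: [530.7, 135.3, 102.4]
tool_rot: [[0.32, 0.948, -0.002], [0.948, -0.32, -0.001], [-0.001, -0.002, -1.0]]
ft_force: [-0.3, 0.5, -0.2]
gripper_width: 88.2
gripper_force: 0.0
```

Call:
{"method": "move_arm", "body": {
  "plan": [0,0,0,0,0,0,0,0,0,0,0,0,0,0,0,0,0,0,0,0,0,0,0,0,0,0,0,0,0,0,0,0,0,0,0,0,0,0,0,0,0,0,0,0,0,0,0,0,0,0],
  "force": 40
}}

```text
clock: 3.7
tcp_pos: [531.6, 136.4, 103.3]
tool_rot: [[0.318, 0.948, -0.0], [0.948, -0.318, -0.0], [-0.0, -0.0, -1.0]]
ft_force: [0.4, -0.4, 0.0]
gripper_width: 23.5
gripper_force: 0.0
```

Call:
{"method": "move_arm", "body": {
  "plan": [0,0,0,0,0,0,0,0,0,0,0,0,0,0,0,0,0,0,0,0]
}}

```text
clock: 4.03
tcp_pos: [531.6, 136.4, 103.3]
tool_rot: [[0.318, 0.948, -0.0], [0.948, -0.318, 0.0], [-0.0, -0.0, -1.0]]
ft_force: [-0.5, 0.9, 0.1]
gripper_width: 15.4
gripper_force: 40.0
```

Gripped: the width is about 16 mm and the force is 40 N. Lifting now.

Call:
{"method": "move_arm", "body": {
  "plan": [0,0,0,-0.3,0,0,0,0,-0.8,0,0,0,0,-1.4,0,0,0,0,-2.1,0,0,0,0,-2.8,0,0,0,0,-3.5,0,0,0,0,-4.2,0,0,0,0,-4.8,0,0,0,0,-5.2,0,0,0,0,-5.4,0,0,0,0,-5.4,0,0,0,0,-5.4,0]
}}

```text
clock: 5.03
tcp_pos: [531.5, 136.4, 238.2]
tool_rot: [[0.318, 0.948, -0.0], [0.948, -0.318, -0.0], [-0.0, -0.0, -1.0]]
ft_force: [-0.0, 0.6, -1.3]
gripper_width: 15.5
gripper_force: 40.0
```

Run:
```python
from h import *
s=sense();print(s["clock"],s["tcp_pos"],s["ft_force"]);print(shift([583.8,-150.5,230],-15.3))
```

```text
5.0333 [531.50017666 136.37124282 238.18318505] [-0.03916075  0.58613296 -1.28546413]
(array([-10.211,   5.637,   0.327]), np.float64(-3.27))
```

Call:
{"method": "move_arm", "body": {
  "plan": [0,-0.6,0.3,0,-1,0,-1.6,0.9,0,-2,0,-2.8,1.5,0,-3,0,-4,2.2,0,-3.3,0,-5.2,2.9,0,-3.3,0,-6.4,3.5,0,-3.3,0,-7.6,4.2,0,-3.3,0,-8.7,4.8,0,-3.3,0,-9.6,5.3,0.1,-3.3,0,-10.1,5.55,0.2,-3.3,0,-10.21,5.64,0.3,-3.3,0,-10.21,5.64,0.3,-3.3]
}}

```text
clock: 6.03
tcp_pos: [583.1, -150.5, 228.8]
tool_rot: [[0.265, 0.964, -0.003], [0.964, -0.265, 0.002], [0.001, -0.003, -1.0]]
ft_force: [-1.1, 0.5, -1.3]
gripper_width: 15.1
gripper_force: 40.0
```

Call:
{"method": "move_arm", "body": {
  "plan": [0,0,0,0,0,0,0,0,0,0,0,0,0,0,0]
}}

```text
clock: 6.28
tcp_pos: [584.1, -149.0, 231.0]
tool_rot: [[0.262, 0.965, 0.0], [0.965, -0.262, 0.0], [0.0, 0.0, -1.0]]
ft_force: [0.3, -0.4, -0.4]
gripper_width: 15.1
gripper_force: 40.0
```

Run:
```python
from h import *
s=sense();print(s["clock"],s["tcp_pos"],s["ft_force"]);print(shift([583.8,-150.5,210],-15.3))
T=s["tcp_pos"];p=T-[0,0,88.3]
print('tip px',proj('side',p),'mouth',proj('side',[583.8,-150.4,117]))
t=snap('top','t2.png');v=snap('side','s2.png')
f=lambda i:cv2.convertScaleAbs(cv2.resize(i[:,:,::-1],(400,400),interpolation=cv2.INTER_CUBIC),alpha=1.5)
cv2.imwrite('pics/c2.png',np.hstack([f(t[150:250,325:425]),f(v[110:190,260:340])]))
```

```text
6.2833 [ 584.06649293 -148.96792202  230.98212796] [ 0.27231908 -0.41416334 -0.35655607]
(array([-0.062,  0.006,  0.839]), np.float64(0.13))
tip px [300.4570611  138.32336852] mouth [300.27466755 145.4479719 ]
```

View pics/c2.png

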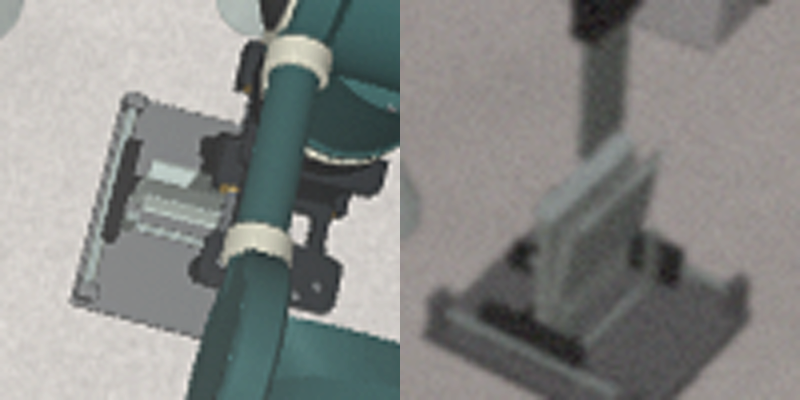

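The side view shows the blade hanging upright, with its tip near crop (602,145), straight above the gap between the lips. Now lowering, and watching the force.

Call:
{"method": "move_arm", "body": {
  "plan": [0,-0.06,0,0.3,0,0,-0.06,0,0.6,0,0,-0.06,0,0.8,0,0,-0.06,0,1.0,0,0,-0.06,0,1.2,0,0,-0.06,0,1.3,0,0,-0.06,0,1.4,0,0,-0.06,0,1.5,0,0,-0.06,0,1.5,0]
}}

```text
clock: 7.13
tcp_pos: [583.4, -151.9, 192.7]
tool_rot: [[0.263, 0.965, -0.001], [0.965, -0.263, 0.0], [0.0, -0.001, -1.0]]
ft_force: [0.7, -0.3, -0.8]
gripper_width: 15.4
gripper_force: 40.0
```

Run:
```python
from h import *
s=sense();print(s["clock"],s["tcp_pos"],s["ft_force"],s["moment"])
v=snap('side','s3.png');t=snap('top','t3.png')
f=lambda i:cv2.convertScaleAbs(cv2.resize(i[:,:,::-1],(400,400),interpolation=cv2.INTER_CUBIC),alpha=1.7)
cv2.imwrite('pics/c3.png',np.hstack([f(v[120:170,275:325]),f(t[170:230,340:400])]))
```

```text
7.1333 [ 583.41239395 -151.89493319  192.74083673] [ 0.73562022 -0.34930335 -0.84642055] [-0.04677156 -0.06409786  0.04692141]
```

View pics/c3.png

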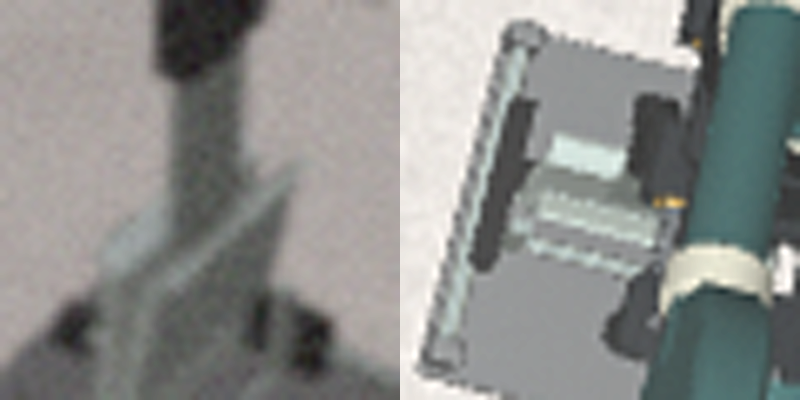

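The blade is in the gap. At crop (205,220) it covers the back lip and passes behind the front lip. The tip is at z≈104. Continuing to z≈84, just above the earliest pinch.

Call:
{"method": "move_arm", "body": {
  "plan": [0,0,0,0.15,0,0,0,0,0.3,0,0,0,0,0.45,0,0,0,0,0.6,0,0,0,0,0.7,0,0,0,0,0.8,0,0,0,0,0.8,0,0,0,0,0.8,0]
}}

```text
clock: 7.9
tcp_pos: [583.5, -151.9, 173.1]
tool_rot: [[0.263, 0.965, -0.0], [0.965, -0.263, 0.0], [-0.0, -0.0, -1.0]]
ft_force: [-0.2, 0.3, 0.1]
gripper_width: 15.3
gripper_force: 40.0
```

Call:
{"method": "move_arm", "body": {
  "plan": [0,0,0,0.04,0,0,0,0,0.08,0,0,0,0,0.12,0,0,0,0,0.12,0,0,0,0,0.12,0]
}}

```text
clock: 8.32
tcp_pos: [583.6, -151.9, 170.3]
tool_rot: [[0.263, 0.965, -0.0], [0.965, -0.263, 0.0], [-0.0, -0.0, -1.0]]
ft_force: [0.8, 0.3, -1.1]
gripper_width: 15.4
gripper_force: 40.0
```

Call:
{"method": "move_arm", "body": {
  "plan": [0,0,0,0.04,0,0,0,0,0.08,0,0,0,0,0.12,0,0,0,0,0.12,0,0,0,0,0.12,0]
}}

```text
clock: 8.73
tcp_pos: [583.6, -151.9, 167.2]
tool_rot: [[0.263, 0.965, -0.0], [0.965, -0.263, 0.0], [0.0, -0.0, -1.0]]
ft_force: [0.4, -0.4, -1.3]
gripper_width: 15.2
gripper_force: 40.0
```

Call:
{"method": "move_arm", "body": {
  "plan": [0,0,0,0.04,0,0,0,0,0.08,0,0,0,0,0.1,0,0,0,0,0.1,0]
}}

```text
clock: 9.07
tcp_pos: [583.6, -151.9, 164.6]
tool_rot: [[0.263, 0.965, -0.0], [0.965, -0.263, 0.0], [0.0, -0.0, -1.0]]
ft_force: [-0.0, -0.8, -1.1]
gripper_width: 15.2
gripper_force: 40.0
```

Call:
{"method": "move_arm", "body": {
  "plan": [0,0,0,0.04,0,0,0,0,0.08,0,0,0,0,0.1,0,0,0,0,0.1,0]
}}

```text
clock: 9.4
tcp_pos: [583.6, -151.9, 162.1]
tool_rot: [[0.263, 0.965, -0.0], [0.965, -0.263, 0.0], [0.0, -0.0, -1.0]]
ft_force: [0.4, 0.6, -0.5]
gripper_width: 15.3
gripper_force: 40.0
```

Call:
{"method": "move_arm", "body": {
  "plan": [0,0,0,0.04,0,0,0,0,0.08,0,0,0,0,0.1,0,0,0,0,0.1,0]
}}

```text
clock: 9.73
tcp_pos: [583.6, -151.9, 159.6]
tool_rot: [[0.263, 0.965, -0.0], [0.965, -0.263, 0.0], [0.0, -0.0, -1.0]]
ft_force: [-0.2, 0.2, -1.5]
gripper_width: 15.2
gripper_force: 40.0
```

```bash
python3 -c "
from h import *
s=sense();print(s['clock'],s['ft_force'],s['moment'])"
```

```text
9.7333 [-0.23801848  0.22864698 -1.52182944] [ 0.00899539 -0.12149604 -0.00891604]
```

Tip at z≈71, 39 mm below the mouth, and no pinch yet.

Call:
{"method": "move_arm", "body": {
  "plan": [0,0,0,0.04,0,0,0,0,0.08,0,0,0,0,0.08,0]
}}

```text
clock: 9.98
tcp_pos: [583.6, -151.9, 157.6]
tool_rot: [[0.263, 0.965, -0.0], [0.965, -0.263, 0.0], [-0.0, -0.0, -1.0]]
ft_force: [-0.9, 0.3, -0.6]
gripper_width: 15.0
gripper_force: 40.0
```

Call:
{"method": "move_arm", "body": {
  "plan": [0,0,0,0.04,0,0,0,0,0.08,0,0,0,0,0.08,0]
}}

```text
clock: 10.23
tcp_pos: [583.6, -151.9, 155.6]
tool_rot: [[0.263, 0.965, -0.0], [0.965, -0.263, 0.0], [0.0, -0.0, -1.0]]
ft_force: [-0.6, -0.3, -1.9]
gripper_width: 15.2
gripper_force: 40.0
```

Call:
{"method": "move_arm", "body": {
  "plan": [0,0,0,0.04,0,0,0,0,0.08,0,0,0,0,0.08,0]
}}

```text
clock: 10.48
tcp_pos: [583.6, -151.8, 153.5]
tool_rot: [[0.263, 0.965, -0.0], [0.965, -0.263, 0.0], [0.0, -0.0, -1.0]]
ft_force: [0.6, -0.7, -1.1]
gripper_width: 15.3
gripper_force: 40.0
```

Call:
{"method": "move_arm", "body": {
  "plan": [0,0,0,0.04,0,0,0,0,0.08,0,0,0,0,0.08,0]
}}

```text
clock: 10.73
tcp_pos: [583.7, -151.9, 151.8]
tool_rot: [[0.263, 0.965, 0.0], [0.965, -0.263, -0.0], [0.0, 0.0, -1.0]]
ft_force: [-0.5, -0.5, -0.7]
gripper_width: 15.2
gripper_force: 40.0
```

Call:
{"method": "move_arm", "body": {
  "plan": [0,0,0,0.04,0,0,0,0,0.08,0,0,0,0,0.08,0]
}}

```text
clock: 10.98
tcp_pos: [583.9, -152.0, 150.0]
tool_rot: [[0.263, 0.965, 0.001], [0.965, -0.263, -0.0], [-0.0, 0.001, -1.0]]
ft_force: [0.4, -0.4, 1.1]
gripper_width: 15.3
gripper_force: 40.0
```

Call:
{"method": "move_arm", "body": {
  "plan": [0,0,0,0.04,0,0,0,0,0.08,0,0,0,0,0.08,0]
}}

```text
clock: 11.23
tcp_pos: [584.2, -152.0, 148.3]
tool_rot: [[0.263, 0.965, 0.001], [0.965, -0.263, -0.0], [0.0, 0.001, -1.0]]
ft_force: [-0.9, -0.1, 2.7]
gripper_width: 15.3
gripper_force: 40.0
```

Call:
{"method": "move_arm", "body": {
  "plan": [0,0,0,0,0,0,0,0,0,0]
}}

```text
clock: 11.4
tcp_pos: [584.1, -152.0, 148.3]
tool_rot: [[0.263, 0.965, 0.001], [0.965, -0.263, -0.0], [0.0, 0.001, -1.0]]
ft_force: [-0.2, 0.9, 5.3]
gripper_width: 15.0
gripper_force: 40.0
```

Call:
{"method": "move_arm", "body": {
  "plan": [0,0,0,0.04,0,0,0,0,0.04,0]
}}

```text
clock: 11.57
tcp_pos: [584.2, -152.0, 147.4]
tool_rot: [[0.263, 0.965, 0.001], [0.965, -0.263, -0.0], [0.0, 0.001, -1.0]]
ft_force: [0.7, -0.9, 3.9]
gripper_width: 15.0
gripper_force: 40.0
```

Call:
{"method": "move_arm", "body": {
  "plan": [0,0,0,0,0,0,0,0,0,0]
}}

```text
clock: 11.73
tcp_pos: [584.2, -152.0, 147.4]
tool_rot: [[0.263, 0.965, 0.001], [0.965, -0.263, -0.0], [0.0, 0.001, -1.0]]
ft_force: [0.0, 0.0, 5.1]
gripper_width: 15.1
gripper_force: 40.0
```

```bash
python3 -c "
from h import *
for i in range(8):
  s=sense();print(s['clock'],s['tcp_pos'].round(2),s['ft_force'].round(2),s['moment'].round(3))
  v=snap('side','s4.png')
f=lambda i:cv2.convertScaleAbs(cv2.resize(i[:,:,::-1],(400,400),interpolation=cv2.INTER_CUBIC),alpha=1.7)
cv2.imwrite('pics/c4.png',np.hstack([f(v[120:180,270:330]),f(cv2.imread('pics/s0.png' if 0 else 'pics/side0.png')[120:180,270:330,::-1])]))
"
```

```text
11.7333 [ 584.17 -152.04  147.42] [0.02 0.02 5.14] [-0.044 -0.186 -0.143]
11.7833 [ 584.11 -152.02  147.37] [ 0.51 -0.87  4.78] [-0.047 -0.23  -0.173]
11.8333 [ 584.13 -152.02  147.4 ] [-0.18  0.25  4.97] [-0.063 -0.221 -0.109]
11.8833 [ 584.14 -152.03  147.42] [ 0.95 -0.32  5.39] [-0.022 -0.203 -0.134]
11.9333 [ 584.12 -152.01  147.39] [ 0.61 -0.43  5.04] [-0.049 -0.221 -0.14 ]
11.9833 [ 584.14 -152.03  147.37] [ 0.63 -0.37  4.56] [-0.072 -0.228 -0.159]
12.0333 [ 584.14 -152.04  147.4 ] [ 1.15 -0.51  5.71] [-0.042 -0.265 -0.12 ]
12.0833 [ 584.11 -152.03  147.4 ] [-0.5  -0.69  4.92] [-0.052 -0.162 -0.13 ]
```

View pics/c4.png

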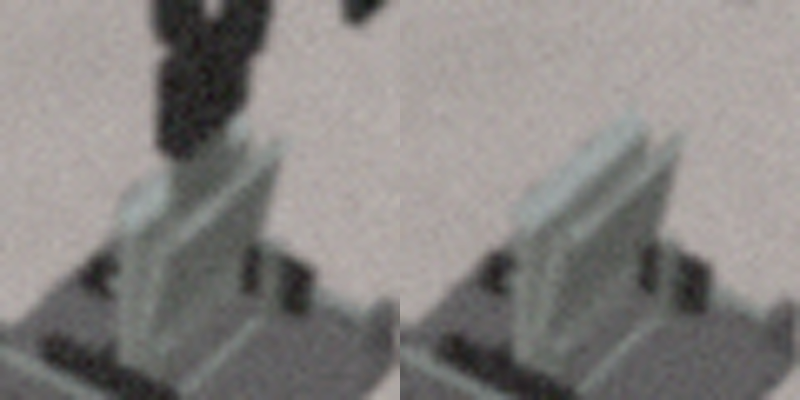

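The blade stands between the plates at crop (205,170), upright, with the sprung plate barely changed from the start picture on the right. Drag is about 6 N above the earlier reading, and the net sideways force is only about 0.5 N, so both plates are pinching. The tip is about 51 mm below the mouth, roughly 3 mm past first contact, which puts the hinge at an estimated 0.01 rad. Handing in.

```bash
python3 -c "
from cell import *
print(sign_off())"
```

```text
the job is handed in; nothing more can be done
None
```

I handed the job in with the wide blade held upright between the plates, its tip about 51 mm below the mouth with about 6 N of drag. By my estimate the sprung plate is open about 0.01 rad, the narrow blade and glassware were not touched, and the sign-off returned no verdict.

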